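Start the parts cleaner

ROBOT

A 7-joint arm with a two-finger parallel gripper is mounted at the origin on the work surface. World frame = base frame: x ahead of the robot, y to its left, z up, the work surface at z = 0. Lengths are in m, angles in rad, forces in N, time in s.
With the tool pointing down it reaches from about 0.425 to 0.875 m from the base axis. Payload 9.9 kg.
Tool frame: the origin (TCP) lies at the very end of the fingers, on their centre line; the grasp point (between the pads) lies 19 mm behind it; z points along the fingers, x is the direction in which the jaws open and shut, and the axes are right-handed (so a half turn about z gives the same grasp; the last joint's range is limited). The gripper opens to 85 mm and grips with 20 to 120 N. Pads are 22 mm wide; open, the fingers measure 114 mm over their backs; the gripper's body (76 mm by 85 mm) begins 54 mm behind the grasp point. The pads swing forward as they close: fully open they stand 13 mm farther back than shut.
Start: joints at [1.252, 0.576, 0.025, 1.437, -0.015, 1.129, -0.057], TCP at [0.157, -0.656, 0.231] pointing down, gripper open.
Joint ranges: [-2.76, 2.76], [-0.34, 2.15], [-1.52, 1.57], [0.19, 2.46], [-1.09, 4.23], [0.17, 1.99], [-2.82, 2.82]. Speed limits (rad/s): [2.22, 2.22, 3.01, 3.01, 3.14, 3.14, 3.14].

INTERFACE

Orientations are given as a rotation vector (axis times angle).
In Python, from plant import robot, viewer, sign_off gives the robot as it stands.
- The arm moves only by the tool drive_tool, never from a script. Its argument "series" is a list of rows, each a list of 7 numbers: the finger opening in mm, from 0 to 85.4, then the shift along the tool's x, y, z in mm, then the turn, a rotation vector about the tool's x, y, z in rad. A call has 1 to 12 rows; each row is the pose to reach, as a shift and turn from the pose commanded when the call began, along the tool's axes at that moment; what a row does not reach only later rows make up. A row lasts 1/8 s, in which the tool goes at most 62.5 mm and 10.7 degrees, less where a joint would pass 70% of its speed; a pose out of reach is approached as far as the arm can. A call with a gripper value outside its range is refused whole. The fingers move at their own pace and stop on an object; "grip_force" is the grip in N (left out, the last holds). Time passes only in rows, so rows that repeat a pose let the fingers close. It gives the time, the measured TCP pose, the force and the opening at its end, in the units of the state.
- robot.observe(): the state, without advancing time (a new reading comes with each control period).
- viewer.get_image(name): name is "scene" or "top"; returns the picture (400x640x3 uint8, red, green, blue); there is no depth.
- viewer.camera_params(name): a dict with "fx", "fy", "cx", "cy" (pixels), "R" (3x3) and "t" (3): a world point X has camera coordinates R X + t. Camera axes: x right, y down, z forward; pixel columns grow to the right and rows downward; lengths in m; the calibration is good to about 2 mm. A picture is of the moment at which its call begins. camera_params takes no time and is no camera call.
- sign_off(): hands the job in, once; it reports no verdict.
Trained networks look in the newest picture that a camera, given by its name, has taken for a name from the list of things; names that differ only in an ending like _2 or _b are one class to them, and where a whole thing is asked for, a point or a joint stands for the part that bears it (a point fixed in the world has none). Each returns a list of dicts, best first, with "score" (0 to 1); they miss things now and then, are a little off and sometimes report something else, mostly with a low value. They report only what shows in the picture. A call takes as long as a camera call.
- viewer.masks_of(camera, query): "region" (400x640 bool, what is visible of it) and "extent" ([centre column, centre row, width, height] in pixels, round what is visible of it).
The state is a dict: "t": time; "joint_pos": joint angles; "dq": joint speeds; "tau": joint torques, N m; "position": TCP position; "ee_rot": TCP orientation; "force": force on the tool from outside, world axes, zero at the start; "moment": the same for the moment, N m; "finger_gap": finger opening in m.
Only numpy, scipy, OpenCV 4.12 (cv2) and the standard library are available. Lean on these libraries where they do the work, as an engineer would, in place of code of your own. Each camera call takes 0.05 s, during which the arm holds its last target. There are 200 camera calls.

TASK

The sprockets are in the basket of the parts cleaner: get it running with the fingertips alone, picking nothing up. Push the lid right down until it is shut, then switch on the mains with the large rocker, then the heater with the smaller rocker beside it (press the end of each that is towards the lid), and last push the big round start button in and let it come back out. Do not press the stop key or the time keys, and leave the things standing on and around the machine where they are.

Things in the scene. Friction and masses are not known exactly. Their poses are not given: they have to be found in the camera images.
- cleaner: white ultrasonic cleaner, 300 x 340 x 151 mm high, fixed at varying places, turned up to 0.25 rad. Origin under its centre; x from console (front, nearest the robot) to lid hinge (rear), y left, z up. The grey console slopes up to the rear at 15 degrees, 116 to 142 mm high, to x = -45 mm. Left to right: large rocker, small rocker, 2 time keys, square stop key, round start button
- lid (a joint): angle of the white lid over the tank, rad: 0 shut, growing as it opens; starts between 0.3 and 0.6. The hinge, along the cleaner's y at its rear, is stiff: the lid stays where it is left, and 2 to 5 N straight down near its front edge moves it down
- lid_edge (a point): point on the upper face of the lid, half-way across its width and 22 mm behind its free front edge. The lid is 178 mm from hinge to free edge, 242 mm wide, 12 mm thick; shut, its upper face is 163 mm above the bench. Pushed straight down from where this point starts, the lid shuts
- lid_hinge (a point): middle of the lid's hinge axis, 138 mm behind the cleaner's origin and 151 mm above the bench
- mains (a joint): mains rocker, rad: 0 off (as at the start), 0.26 on. A see-saw switch that stays where it is left: press it right over to its stop, which takes 1 to 3 N, before letting go
- mains_on (a point): mains rocker: the large black rocker at the console's left end, 52 mm long (up the slope) x 30 mm wide. Point on the face of its rear half (towards the lid), 18 mm from the pivot, where it is pressed. While off the rear half stands up, its end 12 mm off the panel; pressed about 5 mm down at this point it lies level, 6 mm off the panel, and is on. A thin white mark crosses the rear half
- heater (a joint): heater rocker, rad: 0 off (as at the start), 0.26 on; stays where it is left like the mains rocker; 1 to 3 N
- heater_on (a point): heater rocker: the smaller black rocker, next to the mains rocker on its right, 42 mm long x 20 mm wide. This point is on its rear half (towards the lid), 14 mm from the pivot, where it is pressed to switch on, about 4 mm down
- start (a joint): travel of the start button, m: 0 released, 0.005 fully down; it springs back. 1.2 N starts to move it, 4.2 N holds it fully down
- start_top (a point): start button: the large round grey button at the right end of the console, 34 mm across, in a steel collar. This point is the centre of its face, 9 mm off the panel; it is pushed down into the panel
- stop (a joint): travel of the stop key, m: 0 released, 0.005 fully down
- stop_top (a point): stop key: the square grey key, 23 x 23 mm, left of the start button; centre of its face, 8 mm off the panel. Not to be pressed
- time_up (a joint): travel of the left time key, m: 0 released, 0.002 down
- time_up_top (a point): left time key: small round grey key, 14 mm across, in front of the display; centre of its face, 4 mm off the panel. Not to be pressed
- time_down (a joint): travel of the right time key, m: 0 released, 0.002 down
- time_down_top (a point): right time key: like the left one, 34 mm to its right. Not to be pressed
- socket: loose stepped steel socket, 30 mm across and 34 mm high, standing on the cleaner's left deck; origin under its centre. Leave it alone
- axle_nut: loose dark flanged nut, 26 mm across and 16 mm high, on the cleaner's right deck; origin under its centre. Leave it alone
- spray_can: loose blue spray can, 52 mm across and 175 mm high, on the bench to the left of the cleaner; origin under its centre. Leave it alone
- lube_bottle: loose white bottle, 36 mm across and 100 mm high, on the bench to the right of the console; origin under its centre. Leave it alone
- pedal: loose black flat pedal, 100 x 100 x 19 mm with a short axle, lying on the bench at the left; origin under its centre. Leave it alone
- wrench: loose wrench lying on the bench at the right; origin under its middle. Leave it alone
- brush: loose brush lying on the bench at the left, nearer the robot; origin under its middle. Leave it alone
- shock_pump: loose black hand pump 300 mm long with a round brass gauge, lying on the bench at the right, nearer the robot; origin under its middle. Leave it alone

How it is judged:
On the way, in this order (a step that is already met when the one before it is completed fails the run):
1. the lid is pushed shut (value of joint lid below 0.035 rad), for 0.1 s.
2. the mains rocker is switched on, the lid still shut (value of joint lid below 0.035 rad and value of joint mains above 0.2 rad), for 0.1 s.
3. the heater rocker is switched on, the mains still on (all of step 2 and value of joint heater above 0.2 rad), for 0.1 s.
4. the start button is pushed in, with mains and heater on (all of step 3 and value of joint start above 0.0035 m), for 0.05 s.
At the end, for the whole second after the job is handed in: the lid is shut (within 0.035 rad), the mains and heater rockers are both on (above 0.2 rad of 0.26), and the start button and stop key are out (within 1.5 mm) (all of step 3 and value of joint each of start, stop below 0.0015 m); the robot touches nothing.
It fails at once if a rocker is switched on while the lid is open, or the heater before the mains ((value of joint lid above 0.06 rad and value of joint any of mains, heater above 0.2 rad) or (value of joint heater above 0.2 rad and value of joint mains below 0.1 rad)).
It fails at once if the start button is pushed in before the lid is shut and both rockers are on (value of joint start above 0.003 m and (value of joint lid above 0.06 rad or value of joint any of mains, heater below 0.1 rad)).
It fails at once if the stop key or a time key is pressed (value of joint stop above 0.002 m or value of joint any of time_up, time_down above 0.001 m).
It fails at once if the lid is lifted further open (value of joint lid above 0.68 rad).
It fails at once if a thing standing on or around the machine is moved more than 20 mm, lifted or knocked over (distance of any of socket, axle_nut, spray_can, lube_bottle, pedal, wrench, brush, shock_pump from where it was at the start of the episode above 0.02 m or angle between any of socket, axle_nut, spray_can, lube_bottle, pedal, wrench, brush, shock_pump's own z axis and vertical above 0.5 rad).
It also fails if it takes over 48 s, if anything falls off the work surface, if the arm or the gripper's body presses on something with over 40 N, if the wrist force passes 120 N, or if a joint passes its speed limit or range.

## Working session

There is one attempt and no reset: what is moved stays moved. The work goes in short steps, Python scripts to look and compute and a tool call to move; the robot and the scene stay as the last step left them, time stands still between calls to the robot, and variables do not carry over. Pictures are saved under pics/ and viewed, about 8 in all and at most 12, crops included, and the job is handed in when it is done.

Besides the shell and the picture viewer there is one more tool, called in YAML: its name, and indented under it one key for each argument. drive_tool: Moves the arm, as the interface text tells. Its arguments: {"type":"object","properties":{"series":{"type":"array","items":{"type":"array","items":{"type":"number"}}},"grip_force":{"type":"number"}},"required":["series"]}

```bash
mkdir -p pics; ls; python3 - <<'E'
from plant import robot, viewer
import cv2, numpy as np
s=robot.observe(); print({k:np.round(v,3).tolist() for k,v in s.items()})
for n in("scene","top"):
    im=viewer.get_image(n); cv2.imwrite(f"pics/{n}0.png",im[:,:,::-1])
    p=viewer.camera_params(n); print(n,{k:np.round(v,3).tolist() for k,v in p.items()})
    for q in("cleaner","lid","mains","heater","start","stop","time_up","time_down","socket","axle_nut","spray_can","lube_bottle"):
        print(q,[(round(d["score"],2),np.round(d["extent"],1).tolist()) for d in viewer.masks_of(n,q)[:2]])
E
```

```text
pics
{'t': 0.0, 'joint_pos': [1.252, 0.576, 0.025, 1.438, -0.015, 1.129, -0.056], 'dq': [-0.001, -0.001, -0.0, 0.0, -0.002, -0.0, 0.001], 'tau': [0.001, -76.576, 2.251, -28.597, 0.015, 0.013, 0.0], 'position': [0.157, -0.656, 0.23], 'ee_rot': [-2.466, 1.945, 0.002], 'force': [-0.428, 0.488, 0.385], 'moment': [0.038, 0.06, 0.011], 'finger_gap': 0.086}
scene {'fx': 485.054, 'fy': 485.054, 'cx': 315.422, 'cy': 210.559, 'R': [[0.864, 0.503, 0.001], [0.333, -0.571, -0.75], [-0.377, 0.649, -0.661]], 't': [-0.495, -0.069, 1.693]}
cleaner [(0.71, [312.0, 262.3, 159.4, 146.4])]
lid [(0.71, [326.5, 235.8, 90.8, 96.8]), (0.25, [164.5, 296.1, 81.2, 72.9])]
mains []
heater [(0.56, [284.4, 218.2, 17.1, 13.0])]
start [(0.16, [285.8, 216.7, 17.6, 10.4])]
stop []
time_up []
time_down []
socket []
axle_nut []
spray_can [(0.75, [342.4, 188.9, 13.2, 25.1])]
lube_bottle [(0.68, [233.3, 315.9, 16.8, 30.9])]
top {'fx': 414.743, 'fy': 414.743, 'cx': 321.297, 'cy': 201.206, 'R': [[-0.03, -0.999, -0.014], [-0.995, 0.031, -0.094], [0.095, 0.011, -0.995]], 't': [0.089, 0.55, 1.183]}
cleaner [(0.98, [384.8, 176.2, 146.0, 132.6])]
lid [(0.72, [383.1, 152.6, 112.8, 77.7])]
mains [(0.63, [346.5, 224.4, 14.7, 19.3])]
heater []
start [(0.55, [441.3, 203.9, 17.0, 12.1])]
stop []
time_up []
time_down []
socket [(0.44, [416.4, 208.8, 5.0, 6.8])]
axle_nut []
spray_can [(0.78, [294.2, 189.2, 23.9, 28.2])]
lube_bottle [(0.65, [469.0, 207.4, 21.2, 16.3])]
```

```bash
python3 - <<'E'
import cv2
a=cv2.imread("pics/top0.png")[80:270,260:500]; cv2.imwrite("pics/topc.png",cv2.resize(a,(758,600),interpolation=cv2.INTER_CUBIC))
a=cv2.imread("pics/scene0.png")[150:350,210:430]; cv2.imwrite("pics/scc.png",cv2.resize(a,(660,600),interpolation=cv2.INTER_CUBIC))
E
```

```text
(no output)
```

View pics/topc.png

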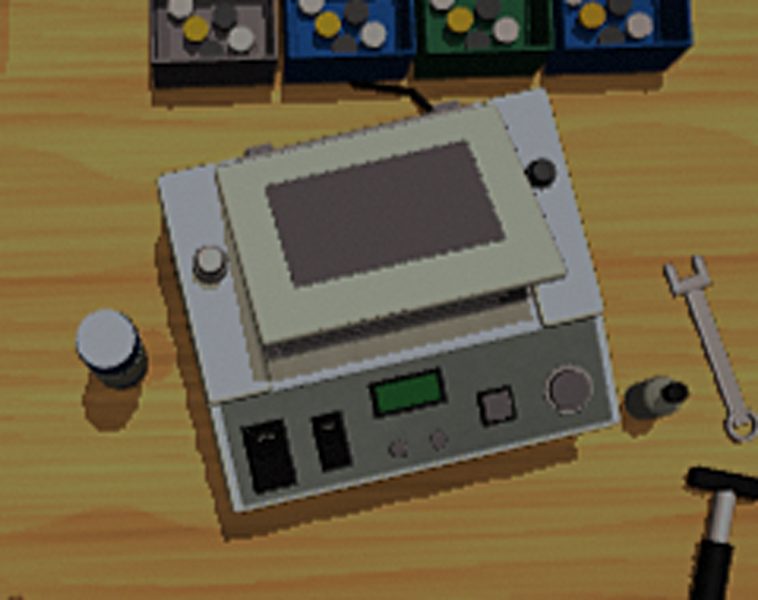

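View pics/scc.png

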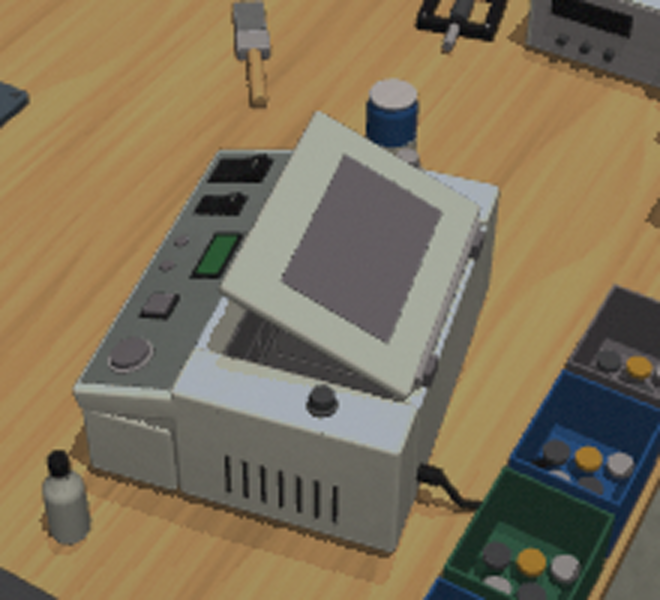

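```bash
cat > geo.py <<'E'
import numpy as np
from scipy.optimize import least_squares
from plant import viewer
P={n:viewer.camera_params(n) for n in("top","scene")}
def proj(n,X):
    p=P[n]; c=np.array(p["R"])@X+np.array(p["t"]); return np.array([p["fx"]*c[0]/c[2]+p["cx"],p["fy"]*c[1]/c[2]+p["cy"]])
def w(q,l): c,s=np.cos(q[2]),np.sin(q[2]); return np.array([q[0]+c*l[0]-s*l[1],q[1]+s*l[0]+c*l[1],l[2]])
def lid(a,r,y): # upper face point at distance r from hinge
    return [.138-r*np.cos(a)+.012*-np.sin(a)*-1*0 + .012*np.sin(a), y, .151+r*np.sin(a)+.012*np.cos(a)]
def panel(x,h): return .142+(x+.045)*np.tan(np.radians(15))+h
T=lambda u,v:np.array([260+u/3.158,80+v/3.158]); S=lambda u,v:np.array([210+u/3,150+v/3])
E
cat > fit.py <<'E'
from geo import *
names=["mains","heater","time_up","time_down","stop","start"]
hs=[.006,.006,.004,.004,.008,.009]
tb=[(268,455),(332,441),(398,449),(438,439),(496,404),(569,388)]
sb=[(241,168),(221,203),(181,243),(166,266),(160,303),(130,352)]
def res(q):
    r=[]
    add=lambda cam,l,m,k=1:r.append((proj(cam,w(q,l))-m)*k)
    add("top",[.15,.17,.151],T(160,178)); add("top",[.15,-.15-.02,.151],T(546,90))
    add("top",[-.15,.17,.116],T(240,508)); add("top",[-.15,-.17,.116],T(618,420))
    add("scene",[.15,-.17,.151],S(408,433)); add("scene",[.15,.17,.151],S(497,187))
    add("scene",[.15,-.17,0],S(392,552)); 
    for y,t,s in((.121,(268,341),(320,112)),(-.121,(566,271),(223,285))):
        l=lid(q[3],.178,y); add("top",l,T(*t)); add("scene",l,S(*s))
    for y,t,s in((.121,(218,168),(478,205)),(-.121,(495,105),(408,395))):
        l=lid(q[3],q[4],y); add("top",l,T(*t)); add("scene",l,S(*s))
    for i in range(6):
        x,y=q[5+2*i:7+2*i]; l=[x,y,panel(x,hs[i])]
        add("top",l,T(*tb[i])); add("scene",l,S(*sb[i]))
    return np.concatenate(r)
q0=[.55,-.15,.2,.4,0]+sum([[-.1,y] for y in(.13,.08,.03,0,-.05,-.12)],[])
f=least_squares(res,q0,loss="soft_l1"); q=f.x
if __name__=="__main__":
    print(np.round(q[:5],4)); R=res(q).reshape(-1,2); print(np.round(R,1).tolist())
    for i,n in enumerate(names):
        x,y=q[5+2*i:7+2*i]; print(n,np.round([x,y],4),np.round(w(q,[x,y,panel(x,hs[i])]),4))
    print("lid_edge",np.round(w(q,lid(q[3],.156,0)),4), "shut",np.round(w(q,lid(0,.156,0)),4))
E
python3 fit.py
```

```text
[ 0.6059 -0.0978  0.2041  0.423   0.0043]
[[-1.9, -1.5], [0.1, -3.1], [-1.0, 4.3], [2.8, 2.6], [-1.7, 6.8], [1.4, -1.6], [1.3, 4.0], [-1.9, 0.1], [-1.3, -1.2], [0.9, -0.9], [-0.9, 0.7], [-1.4, 0.1], [0.2, -0.7], [0.4, -1.2], [-0.3, -0.4], [0.1, -0.2], [-0.2, -0.4], [-0.1, -0.3], [-0.4, -0.3], [0.2, -0.4], [-0.4, -1.0], [0.2, -0.2], [-0.2, -0.5], [0.1, -0.2], [-0.2, -0.4], [0.1, -0.3], [-0.2, -0.4]]
mains [-0.1015  0.1316] [0.4799 0.0106 0.1329]
heater [-0.102   0.0771] [ 0.4904 -0.043   0.1327]
time_up [-0.1213  0.0232] [ 0.4824 -0.0996  0.1256]
time_down [-0.1214 -0.0112] [ 0.4893 -0.1334  0.1255]
stop [-0.1043 -0.064 ] [ 0.5168 -0.1816  0.1341]
start [-0.1054 -0.1265] [ 0.5283 -0.243   0.1348]
lid_edge [ 0.6066 -0.0976  0.226 ] shut [ 0.5883 -0.1014  0.163 ]
```

```bash
sed -i 's/\[\.15,/[.1425,/g; s/\[-\.15,/[-.1425,/g' fit.py
cat > mv.py <<'E'
from fit import *
from plant import robot
from scipy.spatial.transform import Rotation as Ro
yaw=q[2]-np.pi/2
goal=Ro.from_matrix(np.array([[np.cos(yaw),np.sin(yaw),0],[np.sin(yaw),-np.cos(yaw),0],[0,0,-1]]).T.T)
def to(l,dz=0):
    s=robot.observe(); R=Ro.from_rotvec(s["ee_rot"]); X=w(q,l)+[0,0,dz]
    print("shift mm",np.round(R.inv().apply(X-s["position"])*1e3,1),"turn",np.round((R.inv()*goal).as_rotvec(),3),"now",np.round(s["position"],4),"F",np.round(s["force"],2),"t",round(s["t"],2))
E
python3 fit.py; python3 - <<'E'
from mv import *
to(lid(q[3],.156,0),.05)
to(lid(0,.156,0),.0)
E
```

```text
[ 0.6083 -0.0963  0.2003  0.4036  0.0069]
[[-1.7, 0.0], [0.4, -1.1], [-2.5, 0.5], [1.3, -0.7], [-3.9, 6.1], [-0.1, -2.0], [-0.7, 3.3], [-2.5, -0.2], [-0.6, -0.4], [0.1, -0.7], [-0.5, 1.4], [-1.6, -0.1], [0.4, -1.1], [0.4, -1.1], [-0.4, -0.8], [0.0, -0.1], [-0.2, -0.2], [-0.1, -0.3], [-0.4, -0.1], [0.2, -0.4], [-0.4, -0.8], [0.1, -0.2], [-0.2, -0.3], [0.1, -0.2], [-0.2, -0.3], [0.0, -0.2], [-0.2, -0.3]]
mains [-0.1046  0.1304] [0.4798 0.0107 0.132 ]
heater [-0.1049  0.0758] [ 0.4904 -0.0428  0.1319]
time_up [-0.124   0.0218] [ 0.4824 -0.0996  0.1248]
time_down [-0.124  -0.0126] [ 0.4893 -0.1333  0.1248]
stop [-0.1067 -0.0654] [ 0.5168 -0.1815  0.1335]
start [-0.1076 -0.1278] [ 0.5283 -0.2429  0.1342]
lid_edge [ 0.6076 -0.0964  0.2233] shut [ 0.5907 -0.0998  0.163 ]
shift mm [-439.9 -568.4  -42. ] turn [-0.    -0.     0.035] now [ 0.1571 -0.6565  0.2313] F [-0.23  0.1   0.72] t 1.3
shift mm [-440.5 -551.2   68.3] turn [-0.    -0.     0.035] now [ 0.1571 -0.6565  0.2313] F [-0.23  0.1   0.72] t 1.3
```

drive_tool:
  series:
    - [0,0,0,-60,0,0,0]
    - [0,-40,-50,-75,0,0,0.035]
    - [0,-75,-97,-75,0,0,0.035]
    - [0,-112,-145,-75,0,0,0.035]
    - [0,-149,-192,-75,0,0,0.035]
    - [0,-186,-240,-75,0,0,0.035]
    - [0,-223,-288,-75,0,0,0.035]
    - [0,-260,-336,-75,0,0,0.035]
    - [0,-297,-384,-75,0,0,0.035]
    - [0,-334,-432,-75,0,0,0.035]
    - [0,-371,-480,-75,0,0,0.035]
    - [0,-408,-527,-75,0,0,0.035]

```text
t: 2.8
position: [0.5757, -0.1355, 0.3066]
ee_rot: [-2.432, 1.989, -0.001]
force: [0.5, -0.2, 0.3]
finger_gap: -0.0004
```

```bash
python3 - <<'E'
from mv import *
to(lid(q[3],.156,0),.0)
E
```

```text
shift mm [-32.1 -38.9  83.3] turn [-0.001 -0.    -0.001] now [ 0.5757 -0.1355  0.3066] F [ 0.51 -0.22  0.34] t 2.8
```

drive_tool:
  series:
    - [0,-32,-39,30,0,0,0]
    - [0,-32,-39,70,0,0,0]
    - [0,-32,-39,80,0,0,0]
    - [0,-32,-39,90,0,0,0]
    - [0,-32,-39,100,0,0,0]
    - [0,-32,-39,110,0,0,0]
    - [0,-32,-39,118,0,0,0]
    - [0,-32,-39,126,0,0,0]
    - [0,-32,-39,132,0,0,0]
    - [0,-32,-39,138,0,0,0]
    - [0,-32,-39,141,0,0,0]
    - [0,-32,-39,141,0,0,0]

```text
t: 4.3
position: [0.6067, -0.0977, 0.165]
ee_rot: [-2.432, 1.988, 0.0]
force: [0.1, 0.1, -0.0]
finger_gap: 0.0001
```

drive_tool:
  series:
    - [0,0,0,1,0,0,0]
    - [0,0,0,2,0,0,0]
    - [0,0,0,3,0,0,0]
    - [0,0,0,3,0,0,0]

```text
t: 4.8
position: [0.6069, -0.0977, 0.1631]
ee_rot: [-2.431, 1.988, -0.001]
force: [-2.1, 0.5, 8.3]
finger_gap: 0.0002
```

```bash
python3 - <<'E'
from mv import *
import cv2
to(lid(0,.156,0))
a=viewer.get_image("scene")[150:350,210:430,::-1]; cv2.imwrite("pics/s1.png",cv2.resize(a,(660,600),interpolation=cv2.INTER_CUBIC))
E
```

```text
shift mm [-1.1 16.3  0.1] turn [-0.001 -0.    -0.   ] now [ 0.6069 -0.0977  0.1631] F [-2.07  0.54  8.31] t 4.8
```

View pics/s1.png

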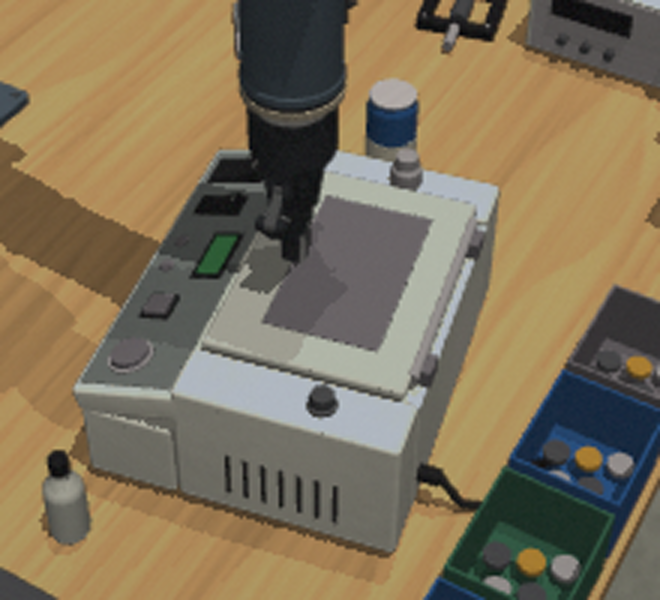

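drive_tool:
  series:
    - [0,0,0,-20,0,0,0]
    - [0,0,0,-40,0,0,0]

```text
t: 5.1
position: [0.6064, -0.098, 0.2025]
ee_rot: [2.432, -1.989, -0.001]
force: [-0.9, -0.3, 0.1]
finger_gap: -0.0002
```

```bash
python3 - <<'E'
from mv import *
to([-.091,.1304,.160]); to([-.091,.1304,.1386]); print(viewer.masks_of)
E
```

```text
shift mm [-131.6   88.9   42.6] turn [ 0.  0. -0.] now [ 0.6064 -0.098   0.2025] F [-0.9  -0.29  0.15] t 5.1
shift mm [-131.6   88.8   64. ] turn [ 0.  0. -0.] now [ 0.6064 -0.098   0.2025] F [-0.9  -0.29  0.15] t 5.1
<function make.<locals>.keyed.<locals>.call at 0x7fc6f5512200>
```

drive_tool:
  series:
    - [0,-40,30,0,0,0,0]
    - [0,-90,60,0,0,0,0]
    - [0,-131.5,89,10,0,0,0]
    - [0,-131.5,89,35,0,0,0]
    - [0,-131.5,89,47,0,0,0]
    - [0,-131.5,89,52,0,0,0]
    - [0,-131.5,89,52,0,0,0]

```text
t: 5.98
position: [0.4936, 0.0128, 0.1502]
ee_rot: [2.431, -1.99, -0.0]
force: [0.1, -0.3, -0.3]
finger_gap: -0.0002
```

```bash
python3 - <<'E'
from mv import *
import cv2
to([-.091,.1304,.1386])
ims=[viewer.get_image("scene")[150:260,240:370,::-1],viewer.get_image("top")[170:280,300:430,::-1]]
cv2.imwrite("pics/m1.png",cv2.resize(cv2.hconcat(ims),(780,330),interpolation=cv2.INTER_CUBIC))
E
```

```text
shift mm [-0.7  0.3 11.6] turn [ 0.     0.    -0.001] now [0.4936 0.0128 0.1502] F [ 0.1  -0.31 -0.29] t 5.97
```

View pics/m1.png

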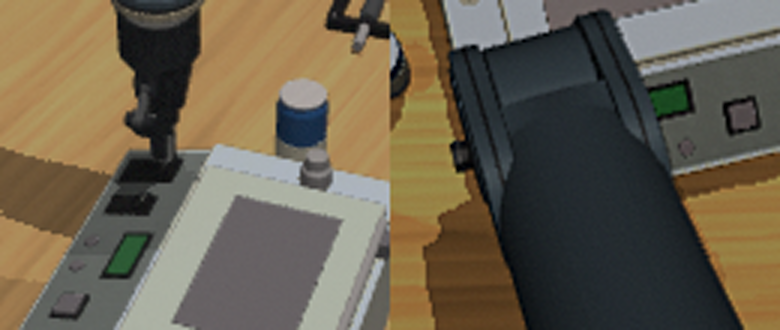

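drive_tool:
  series:
    - [0,-0.7,0,4,0,0,0]
    - [0,-0.7,0,7,0,0,0]
    - [0,-0.7,0,9,0,0,0]
    - [0,-0.7,0,10,0,0,0]
    - [0,-0.7,0,10,0,0,0]

```text
t: 6.7
position: [0.493, 0.0139, 0.1402]
ee_rot: [2.432, -1.989, -0.0]
force: [-0.4, 0.2, 0.6]
finger_gap: -0.0001
```

drive_tool:
  series:
    - [0,0,0,1,0,0,0]
    - [0,0,0,2,0,0,0]
    - [0,0,0,2,0,0,0]

```text
t: 7.08
position: [0.4933, 0.014, 0.1385]
ee_rot: [-2.432, 1.989, -0.001]
force: [0.6, 1.0, 3.7]
finger_gap: 0.0001
```

drive_tool:
  series:
    - [0,0,0,1,0,0,0]
    - [0,0,0,1,0,0,0]

```text
t: 7.32
position: [0.4934, 0.014, 0.1381]
ee_rot: [-2.431, 1.988, -0.001]
force: [-3.3, -0.1, 12.9]
finger_gap: -0.0
```

drive_tool:
  series:
    - [0,0,0,-20,0,0,0]
    - [0,0,0,-45,0,0,0]

```text
t: 7.58
position: [0.4924, 0.0139, 0.1823]
ee_rot: [2.431, -1.988, -0.002]
force: [0.8, -0.1, -0.0]
finger_gap: 0.0001
```

```bash
python3 - <<'E'
from mv import *
import cv2
to([-.0949,.0758,.153]);to([-.0949,.0758,.1376])
ims=[cv2.imread("pics/scene0.png")[190:240,260:320],viewer.get_image("scene")[190:240,260:320,::-1]]
cv2.imwrite("pics/m2.png",cv2.resize(cv2.hconcat(ims),(792,330),interpolation=cv2.INTER_CUBIC))
E
```

```text
shift mm [55.2  3.2 29.3] turn [ 0.002  0.    -0.   ] now [0.4924 0.0139 0.1823] F [ 0.75 -0.06 -0.01] t 7.58
shift mm [55.2  3.2 44.7] turn [ 0.002  0.    -0.   ] now [0.4924 0.0139 0.1823] F [ 0.75 -0.06 -0.01] t 7.58
```

View pics/m2.png

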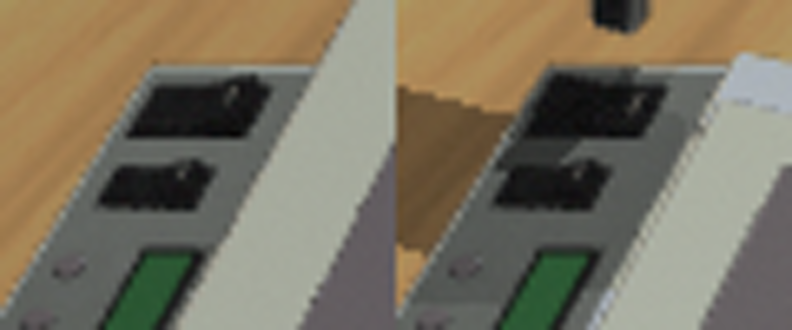

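Mains is visibly over: its rear end went down and the front came up. The heater rocker is next.

drive_tool:
  series:
    - [0,30,3,0,0,0,0]
    - [0,55,3,10,0,0,0]
    - [0,55,3,30,0,0,0]
    - [0,55,3,36,0,0,0]
    - [0,55,3,40,0,0,0]
    - [0,55,3,43,0,0,0]
    - [0,55,3,44.5,0,0,0]
    - [0,55,3,44.5,0,0,0]

```text
t: 8.62
position: [0.501, -0.0404, 0.1379]
ee_rot: [2.432, -1.988, -0.0]
force: [0.8, 1.3, 0.5]
finger_gap: 0.0002
```

drive_tool:
  series:
    - [0,0,0,1,0,0,0]
    - [0,0,0,1,0,0,0]

```text
t: 8.88
position: [0.5011, -0.0404, 0.1375]
ee_rot: [-2.432, 1.989, -0.001]
force: [-2.2, 1.1, 9.2]
finger_gap: -0.0003
```

drive_tool:
  series:
    - [0,0,0,-20,0,0,0]
    - [0,0,0,-45,0,0,0]

```text
t: 9.12
position: [0.5004, -0.0406, 0.1819]
ee_rot: [2.431, -1.988, -0.002]
force: [-0.1, 0.1, -0.3]
finger_gap: 0.0001
```

```bash
python3 - <<'E'
from mv import *
import cv2
to([-.1116,-.1278,.150]);to([-.1116,-.1278,.1312])
ims=[cv2.imread("pics/m2.png")[:,396:],cv2.resize(viewer.get_image("scene")[190:240,260:320,::-1],(396,330),interpolation=cv2.INTER_CUBIC)]
cv2.imwrite("pics/m3.png",cv2.hconcat(ims))
E
```

```text
shift mm [203.8  16.7  31.9] turn [ 0.002  0.    -0.001] now [ 0.5004 -0.0406  0.1819] F [-0.06  0.13 -0.28] t 9.12
shift mm [203.8  16.7  50.7] turn [ 0.002  0.    -0.001] now [ 0.5004 -0.0406  0.1819] F [-0.06  0.13 -0.28] t 9.12
```

View pics/m3.png

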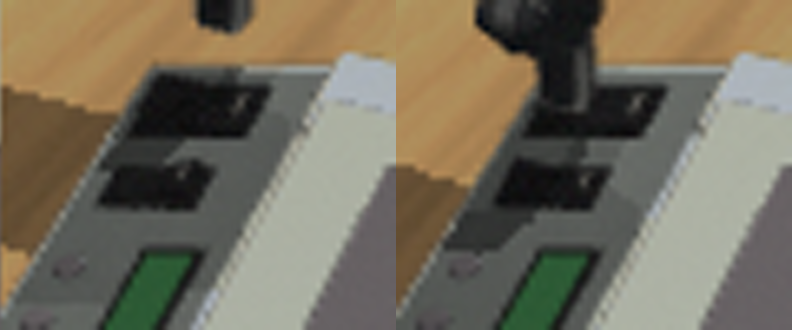

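Both rockers now show rear end down. On to the start button.

drive_tool:
  series:
    - [0,50,4,0,0,0,0]
    - [0,100,8,0,0,0,0]
    - [0,150,13,0,0,0,0]
    - [0,204,17,0,0,0,0]
    - [0,204,17,0,0,0,0]
    - [0,204,17,25,0,0,0]
    - [0,204,17,40,0,0,0]
    - [0,204,17,44,0,0,0]
    - [0,204,17,44,0,0,0]

```text
t: 10.3
position: [0.525, -0.2435, 0.1379]
ee_rot: [2.433, -1.988, -0.0]
force: [0.5, -0.5, 0.3]
finger_gap: -0.0001
```

```bash
python3 - <<'E'
from mv import *
import cv2
to([-.1116,-.1278,.1312])
ims=[viewer.get_image("scene")[210:300,220:310,::-1],viewer.get_image("top")[160:250,390:480,::-1]]
cv2.imwrite("pics/b1.png",cv2.resize(cv2.hconcat(ims),(800,400),interpolation=cv2.INTER_CUBIC))
E
```

```text
shift mm [0.1 0.7 6.7] turn [0. 0. 0.] now [ 0.525  -0.2435  0.1379] F [ 0.46 -0.47  0.27] t 10.3
```

View pics/b1.png

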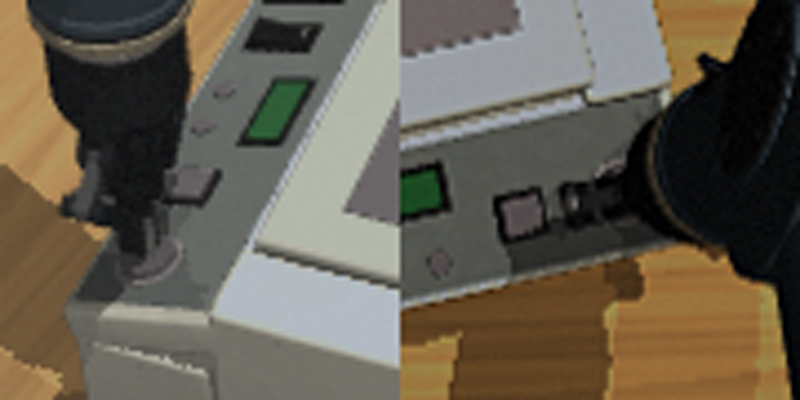

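drive_tool:
  series:
    - [0,0,0,2,0,0,0]
    - [0,0,0,4,0,0,0]
    - [0,0,0,5,0,0,0]
    - [0,0,0,5,0,0,0]

```text
t: 10.9
position: [0.5254, -0.2439, 0.1331]
ee_rot: [-2.432, 1.988, -0.001]
force: [1.9, -0.8, 2.4]
finger_gap: 0.0002
```

drive_tool:
  series:
    - [0,0,0,1,0,0,0]
    - [0,0,0,2,0,0,0]
    - [0,0,0,2.5,0,0,0]
    - [0,0,0,2.5,0,0,0]

```text
t: 11.4
position: [0.5254, -0.244, 0.1312]
ee_rot: [-2.432, 1.989, -0.002]
force: [0.8, 0.3, 11.6]
finger_gap: -0.0
```

drive_tool:
  series:
    - [0,0,0,2.5,0,0,0]
    - [0,0,0,-5,0,0,0]
    - [0,0,0,-30,0,0,0]
    - [0,0,0,-80,0,0,0]
    - [0,0,0,-130,0,0,0]
    - [0,0,50,-150,0,0,0]
    - [0,50,50,-150,0,0,0]
    - [0,110,50,-150,0,0,0]
    - [0,160,50,-150,0,0,0]
    - [0,160,50,-150,0,0,0]

```text
t: 12.65
position: [0.5056, -0.4147, 0.2782]
ee_rot: [2.425, -1.994, -0.004]
force: [0.4, -0.7, 0.4]
finger_gap: -0.0003
```

```bash
python3 - <<'E'
from mv import *
import cv2
to([0,0,.3])
a,b=viewer.get_image("scene")[150:350,210:410,::-1],viewer.get_image("top")[80:280,260:460,::-1]
cv2.imwrite("pics/f.png",cv2.resize(cv2.hconcat([a,b]),(800,400),interpolation=cv2.INTER_CUBIC))
E
```

```text
shift mm [-292.6 -162.2  -22.2] turn [ 0.004  0.001 -0.006] now [ 0.5056 -0.4147  0.2782] F [ 0.44 -0.7   0.38] t 12.65
```

View pics/f.png

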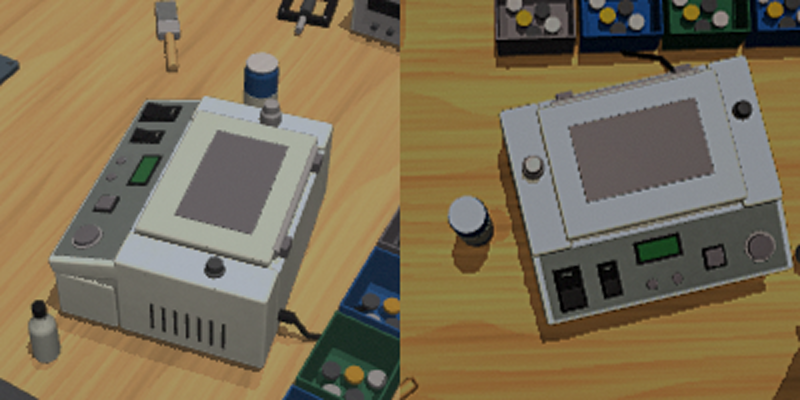

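```bash
python3 -c "
from plant import sign_off
print(sign_off())"
```

```text
the job is handed in; nothing more can be done
None
```

I pushed the lid shut, pressed the mains rocker and then the heater rocker, pushed the start button in and let it out, backed the arm away and handed the job in at about 12.7 s. The hand-in gives no verdict, so the result isn't confirmed.

| Part | Height at the stop (mm) | Expected (mm) | Force (N) |
|---|---|---|---|
| Lid | 163.1 | 163 | 8 |
| Mains rocker | 138.1 | 138.6 | 13 |
| Heater rocker | 137.5 | 137.6 | 9 |
| Start button | 131.2 | 131.2 | 12 |

- **Pictures:** the last one shows the lid shut, both rockers tipped towards the lid, the button out and the arm clear. The socket, nut, spray can and bottle are where they started. The wrench and pump were not in that crop, but the arm never went near them.
- **Not checked directly:** I had no joint readings, so the lid angle, rocker angles and button travel come from heights, forces and pictures. The small travel of the stop and time keys can't be seen at this resolution, but the fingertips only passed about 45 mm above them.
- **Disagreement:** the first fit put the cleaner's outer corners several pixels off. Shortening the assumed depth by 15 mm improved most of them, but some body corners, mainly the rear right one in the scene view, were still up to 6 pixels out. The lid and controls fitted to within about 1.6 pixels.

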